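# Pack a tube rack tight in its transport tray

## Robot

A 7-joint arm with a two-finger parallel gripper is mounted at the origin on the work surface. World frame = base frame: x ahead of the robot, y to its left, z up, the work surface at z = 0. Lengths are in m, angles in rad, forces in N, time in s.
With the tool pointing down it reaches from about 0.425 to 0.925 m from the base axis. Payload 6.8 kg.
Tool frame: the origin (TCP) lies on the centre line of the jaws, within the pads' length; the fingertips stand 14 mm ahead of it and the grasp point (between the pads) lies 5 mm behind it (r.tips_ahead is the distance from the TCP to the fingertips, in m); z points along the fingers, y is the line along which they close (so a half turn about z gives the same grasp; the last joint's range is limited). The gripper opens to 85 mm and grips with 20 to 120 N. Pads are 22 mm wide; open, the fingers measure 114 mm over their backs; the gripper's body (76 mm by 85 mm) begins 54 mm behind the grasp point. The pads swing forward as they close: fully open they stand 13 mm farther back than shut.
Start: joints at [-1.239, 0.477, 0.022, 1.555, -0.011, 1.109, -0.083], TCP at [0.287, 0.611, 0.245] pointing down, gripper open.
Joint ranges: [-2.96, 2.96], [-0.34, 2.1], [-1.41, 1.46], [0.24, 2.44], [-1.37, 4.51], [0.17, 1.92], [-2.96, 2.96]. Speed limits (rad/s): [2.39, 2.39, 3.14, 3.14, 3.14, 3.14, 3.14].

## Interface

Orientations are given as a rotation vector (axis times angle).
In Python, from bench import r, eyes gives the robot as it stands.
- The arm moves only by the tool step_arm, never from a script. Its argument "rows" is a list of rows, each a list of 6 numbers: the shift along the world's x, y, z in units of 60 cm (1.0 is 60 cm), then the turn, a rotation vector about the world's x, y, z in units of pi rad (1.0 is pi rad). In form: [[x, y, z, rx, ry, rz], ...]. A call has 1 to 5 rows; each row is the pose to reach, as a shift and turn from the pose commanded when the call began, turning the shorter way round; what a row does not reach only later rows make up. A row lasts 1/12 s, in which the tool goes at most 41.7 mm and 7.16 degrees, less where a joint would pass 70% of its speed; a pose out of reach is approached as far as the arm can. A call with a number of a shift or a turn outside -1 to 1 is refused whole. A call with a gripper value outside its range is refused whole. "jaw" is the closure, from 0 (fully open) to 1 (shut), set as the call begins (left out, the last holds). The fingers move at their own pace and stop on an object; "squeeze" is the grip in N (left out, the last holds). Time passes only in rows, so rows that repeat a pose let the fingers close. It gives the time, the measured TCP pose, the force, the opening and the grip force at its end, in the units of the state.
- r.get_obs(): the state, without advancing time (a new reading comes with each control period).
- eyes.grab_frame(name): name is "scene" or "side" or "wrist"; returns the picture (384x512x3 uint8, red, green, blue); there is no depth.
- eyes.camera_info(name): a dict with "mtx" (3x3 intrinsics, pixels), "extrinsics" (4x4, takes a point from camera to world coordinates); the wrist camera has in their place "tool_from_camera" (4x4, takes a point from camera to tool coordinates, whose origin is the TCP and whose axes are the flange's). Camera axes: x right, y down, z forward; pixel columns grow to the right and rows downward; lengths in m; the calibration is good to about 2 mm. A picture is of the moment at which its call begins: read the wrist's pose just before it. camera_info takes no time and is no camera call.
- r.hand_in(): hands the job in; it is judged then, once.
The state is a dict: "clock": time; "joints": joint angles; "qvel": joint speeds; "tau": joint torques, N m; "tcp_pos": TCP position; "orientation": TCP orientation; "contact_force": force on the tool from outside, world axes, zero at the start; "moment": the same for the moment, N m; "grip_width": finger opening in m; "gripper_force": force on a finger pad.
Only numpy, scipy, OpenCV 4.12 (cv2) and the standard library are available. Lean on these libraries where they do the work, as an engineer would, in place of code of your own. Each camera call takes 0.05 s, during which the arm holds its last target. There are 200 camera calls.

## Task

The tube rack in the white tray leaves a gap at the tray's far end: fill it from above with the flat spacers from the stand, one or both as the gap needs, each standing down on the tray floor, then press the wedge tip-first into what is left until it jams firmly by feel, its tip well below the rim but off the tray floor. Leave a spacer you do not need in the stand and leave the glove box, bottle and cup alone. Finish still gripping the wedge and pressing it down, so that the stack is held tight; do not let go.

Things in the scene. Friction and masses are not known exactly. Their poses are not given: they have to be found in the camera images.
- tray: White open transport tray, fixed to the bench. Outer 264 x 142 mm (x, y), inside 250 x 128 mm; floor 5 mm thick, rim 65 mm above the bench. Origin: under its centre, on the bench. Its x axis runs along its length towards the end with the gap (away from the robot); z up.
- end_wall: The tray's far end wall (does not move in the tray), 7 mm thick, 60 mm high above the tray floor. Origin: middle of its inner face, at the level of the tray floor; axes as the tray's, so the gap lies on its -x side.
- rack: Orange tube rack 190 x 110 x 60 mm, latched to the tray floor (does not move), top flush with the tray rim; tubes, to 103 mm above the tray floor, only in the three rows farthest from the gap. Origin: middle of its end face at the gap, at tray floor level; axes as the tray's, rack on the -x side. Gap = distance along x from here to end_wall, 27 to 42 mm, varies.
- stand: White block stand, fixed, 150 x 140 x 41 mm (x, y, z), floor 6 mm above the bench, with three slots 35 mm deep across it (along its y): spacer_a at x = -48 mm, the wedge at x = 0, spacer_b at x = +48 mm. Origin: under its centre, on the bench. It stands left or right of the tray.
- spacer_a_tab (a point): Tab of the first grey spacer plate: 10 mm thick (x), 120 wide (y), 58 tall, with a tab 22 mm wide at its +y end (y 38 to 60) up to 98 mm above the foot. Point: middle of the tab, 84 mm above the foot, y = 49. Axes: x through the thickness, y towards the tab's end, z up. Grip the tab by its narrow edges (22 mm apart along y). About 80 g.
- spacer_a_mid (a point): Centre of the same plate's 58 mm tall part, 29 mm above its foot, 49 mm in -y from the tab.
- spacer_b_tab (a point): Grip tab of the second spacer, an identical plate that stands turned half round in the stand (its tab is at the stand's -y side, spacer_a's at the +y side). Same point and axes as for spacer_a_tab.
- spacer_b_mid (a point): Centre of the second plate's 58 mm tall part, 29 mm above its foot.
- wedge_stem (a point): Grip stem of the grey wedge: 18 mm thick (x), 32 mm wide (y), from 65 to 138 mm above the tip. Point: middle of the stem, 120 mm above the tip. Grip it across its 32 mm width (along y). About 120 g. Friction holds the wedge once jammed; 12 to 20 N of downward push is enough.
- wedge_tip (a point): Middle of the wedge's flat tip, 120 mm below wedge_stem; z up along the wedge. The wedge is 56 mm wide (y), 66 tall, tapered alike on both faces: thickness = 5 + 0.33 x height above the tip (mm). It jams where its thickness at the rim equals the room left: that suits 10 to 23 mm of room; in more it reaches the floor and stays loose, in less it stays too high.
- glove_box: Bystander: glove carton 235 x 125 x 75 mm on the other side of the tray from the stand. Origin under its centre.
- bottle: Bystander: clear bottle, 60 mm across, 100 mm tall. Origin under its centre.
- cup: Bystander: white cup, 70 mm across at the rim, 80 mm tall. Origin under its centre.
Things that resemble listed ones, but are neither listed nor needed, are in the scene too. Leave any purple look-alike of the part that bears spacer_a_tab alone. Leave any yellow look-alike of the part that bears wedge_stem alone.

How it is judged:
On the way, in this order (a step that is already met when the one before it is completed fails the run):
1. a spacer stands in the gap on the tray floor (((x of spacer_a_mid in the frame of end_wall between -0.043 and 0 m and y of spacer_a_mid in the frame of end_wall between -0.012 and 0.012 m and z of spacer_a_mid in the frame of end_wall between 0.022 and 0.034 m and angle between spacer_a_mid's own z axis and vertical below 0.15 rad) or (x of spacer_b_mid in the frame of end_wall between -0.043 and 0 m and y of spacer_b_mid in the frame of end_wall between -0.012 and 0.012 m and z of spacer_b_mid in the frame of end_wall between 0.022 and 0.034 m and angle between spacer_b_mid's own z axis and vertical below 0.15 rad))), for 0.2 s.
2. the gripped wedge is jammed between a spacer and the far side of the gap ((contact force between rack and spacer_a above 2.5 N or contact force between rack and spacer_b above 2.5 N or contact force between rack and wedge above 2.5 N) and (contact force between end_wall and spacer_a above 2.5 N or contact force between end_wall and spacer_b above 2.5 N or contact force between end_wall and wedge above 2.5 N) and (contact force between wedge and spacer_a above 2.5 N or contact force between wedge and spacer_b above 2.5 N) and contact force between the fingers and wedge above 2 N and z of wedge_tip in the frame of end_wall between 0.003 and 0.045 m and x of wedge_tip in the frame of end_wall between -0.043 and 0 m and y of wedge_tip in the frame of end_wall between -0.035 and 0.035 m and angle between wedge_tip's own z axis and vertical below 0.15 rad), for 0.2 s.
At the end, for the whole second after the job is handed in: Each spacer stands in the gap (foot within 5 mm of the tray floor) or in its stand slot, at least one in the gap. The gripped wedge (over 2 N), upright within 0.15 rad, has its tip 15 mm or more below the rim, 3 mm off the floor; it presses a spacer, and the stack the rack and end wall, over 2.5 N (all of step 2 and ((x of spacer_a_mid in the frame of end_wall between -0.043 and 0 m and y of spacer_a_mid in the frame of end_wall between -0.012 and 0.012 m and z of spacer_a_mid in the frame of end_wall between 0.022 and 0.034 m and angle between spacer_a_mid's own z axis and vertical below 0.15 rad) or (x of spacer_b_mid in the frame of end_wall between -0.043 and 0 m and y of spacer_b_mid in the frame of end_wall between -0.012 and 0.012 m and z of spacer_b_mid in the frame of end_wall between 0.022 and 0.034 m and angle between spacer_b_mid's own z axis and vertical below 0.15 rad)) and ((x of spacer_a_mid in the frame of end_wall between -0.043 and 0 m and y of spacer_a_mid in the frame of end_wall between -0.012 and 0.012 m and z of spacer_a_mid in the frame of end_wall between 0.022 and 0.034 m and angle between spacer_a_mid's own z axis and vertical below 0.15 rad) or (x of spacer_a_mid in the frame of stand between -0.06 and -0.036 m and y of spacer_a_mid in the frame of stand between -0.012 and 0.012 m and z of spacer_a_mid in the frame of stand below 0.041 m and angle between spacer_a_mid's own z axis and vertical below 0.15 rad)) and ((x of spacer_b_mid in the frame of end_wall between -0.043 and 0 m and y of spacer_b_mid in the frame of end_wall between -0.012 and 0.012 m and z of spacer_b_mid in the frame of end_wall between 0.022 and 0.034 m and angle between spacer_b_mid's own z axis and vertical below 0.15 rad) or (x of spacer_b_mid in the frame of stand between 0.036 and 0.06 m and y of spacer_b_mid in the frame of stand between -0.012 and 0.012 m and z of spacer_b_mid in the frame of stand below 0.041 m and angle between spacer_b_mid's own z axis and vertical below 0.15 rad))); the arm keeps its last pose, push and grip.
It fails at once if the glove box, bottle or cup is moved by more than 20 mm (distance of any of glove_box, bottle, cup from where it was at the start of the episode above 0.02 m).
It also fails if it takes over 72 s, if anything falls off the work surface, if the arm or the gripper's body presses on something with over 40 N, if the wrist force passes 120 N, or if a joint passes its speed limit or range.

## Working session

There is one attempt and no reset: what is moved stays moved. The work goes in short steps, Python scripts to look and compute and a tool call to move; the robot and the scene stay as the last step left them, time stands still between calls to the robot, and variables do not carry over. Pictures are saved under pics/ and viewed, at most 10 in all, crops included, and the job is handed in when it is done.

Besides the shell and the picture viewer there is one more tool, called after "Emit:" by a JSON object that holds its "method" and its "body". step_arm: Moves the arm, as the interface text tells. Shifts and turns lie within -1 to 1; 1 stands for 60 cm of shift or pi rad of turn. Its arguments: {"type":"object","properties":{"rows":{"type":"array"},"jaw":{"type":"number"},"squeeze":{"type":"number"}},"required":["rows"]}

```bash
ls; mkdir -p pics
python3 - <<'E'
from bench import r, eyes
import cv2,numpy as np
np.set_printoptions(precision=4,suppress=True)
o=r.get_obs(); print(o)
a=[]
for n in ("scene","side"):
    im=eyes.grab_frame(n); cv2.imwrite(f"pics/{n}0.png",im[:,:,::-1]); i=eyes.camera_info(n); print(n,i)
print(eyes.camera_info("wrist"), r.tips_ahead)
E
```

```text
pics
{'clock': 0.0, 'joints': array([-1.2391,  0.4778,  0.0224,  1.5564, -0.0115,  1.1093, -0.0831]), 'qvel': array([ 0.0019, -0.0011, -0.0007,  0.0017, -0.0004, -0.0009, -0.0005]), 'tau': array([  0.0001, -59.6452,   1.6087, -28.1188,   0.0126,   0.0094,
        -0.    ]), 'tcp_pos': array([0.2872, 0.6102, 0.2443]), 'orientation': array([-0.6852, -3.0657,  0.0028]), 'contact_force': array([1.1076, 0.7803, 0.0978]), 'moment': array([0.0463, 0.0396, 0.0651]), 'gripper_force': 0.0, 'grip_width': 0.08523958554450041}
scene {'mtx': array([[496.3551,   0.    , 262.6314],
       [  0.    , 496.3551, 189.3715],
       [  0.    ,   0.    ,   1.    ]]), 'extrinsics': array([[-0.7926,  0.4029, -0.4577,  1.1726],
       [ 0.6095,  0.5439, -0.5768,  0.7976],
       [ 0.0165, -0.7361, -0.6767,  1.1068],
       [ 0.    ,  0.    ,  0.    ,  1.    ]])}
side {'mtx': array([[389.5551,   0.    , 248.6686],
       [  0.    , 389.5551, 184.9806],
       [  0.    ,   0.    ,   1.    ]]), 'extrinsics': array([[ 0.9865, -0.0886,  0.1378,  0.3568],
       [-0.1637, -0.5068,  0.8464, -0.8825],
       [-0.0051, -0.8575, -0.5145,  0.6056],
       [ 0.    ,  0.    ,  0.    ,  1.    ]])}
{'mtx': array([[295.4253,   0.    , 254.1099],
       [  0.    , 295.4253, 189.3448],
       [  0.    ,   0.    ,   1.    ]]), 'tool_from_camera': array([[-0.0016, -0.9555, -0.295 ,  0.0755],
       [ 1.    , -0.0014, -0.0011, -0.0009],
       [ 0.0006, -0.295 ,  0.9555, -0.1287],
       [ 0.    ,  0.    ,  0.    ,  1.    ]])} 0.014
```

View pics/scene0.png

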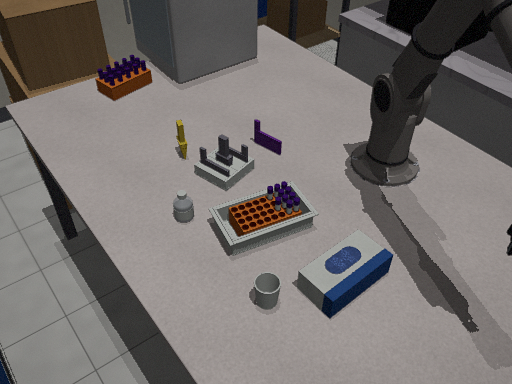

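View pics/side0.png

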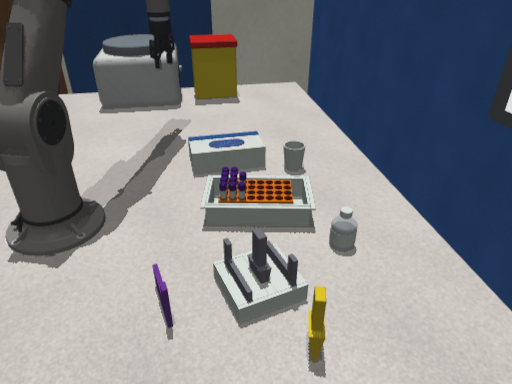

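The scene view shows these candidates:

| Item | Scene pixel | Side pixel | Choice |
|---|---|---|---|
| Grey spacer_a | (244,152) | (228,250) | In the white stand, use |
| Grey wedge | (224,148) | (260,250) | In the white stand, use |
| Grey spacer_b | (203,157) | (292,265) | In the white stand, use |
| Purple plate | (267,137) | (162,295) | Look-alike, leave |
| Yellow wedge | (182,140) | (318,320) | Look-alike, leave |
| Second orange rack | (124,77) | – | Not in the tray, leave |

The tray is at scene (262,215), with its gap end on the left.

```bash
cat > h.py <<'E'
from bench import r, eyes
import cv2,numpy as np
from scipy.spatial.transform import Rotation as R
np.set_printoptions(precision=4,suppress=True)
def T(pos,rv):
    M=np.eye(4);M[:3,:3]=R.from_rotvec(rv).as_matrix();M[:3,3]=pos;return M
def cam(n,o=None):
    i=eyes.camera_info(n)
    E=i["extrinsics"] if n!="wrist" else T(o["tcp_pos"],o["orientation"])@i["tool_from_camera"]
    return i["mtx"],E
def ray(c,p):
    K,E=c; d=E[:3,:3]@np.linalg.solve(K,[p[0],p[1],1.]); return E[:3,3],d/np.linalg.norm(d)
def onz(c,p,z):
    o,d=ray(c,p); return o+d*(z-o[2])/d[2]
def tri(c1,p1,c2,p2):
    o1,d1=ray(c1,p1);o2,d2=ray(c2,p2)
    t=np.linalg.lstsq(np.c_[d1,-d2],o2-o1,rcond=None)[0]
    a=o1+t[0]*d1;b=o2+t[1]*d2; return (a+b)/2,np.linalg.norm(a-b)
def proj(c,X):
    K,E=c; q=K@(E[:3,:3].T@(np.asarray(X)-E[:3,3])); return q[:2]/q[2]
E
python3 - <<'E'
from h import *
s,d=cam("scene"),cam("side")
for n,a,b in [("wedge top",(224,137),(259,232)),("a tab top",(244,147),(228,241)),("b tab top",(203,150),(292,257)),("bottle",(182,193),(347,212)),("cup",(267,280),(294,146))]:
    print(n,*tri(s,a,d,b))
print("tray far corners", onz(s,(210,213),.065),onz(s,(237,246),.065),onz(s,(316,213),.065), onz(s,(283,184),.065))
print("tray side",[onz(d,p,.065) for p in((207,207),(312,207),(302,178),(210,178))])
print("stand",[onz(s,p,.041) for p in((195,167),(231,180),(254,158),(225,146))],[onz(d,p,.041) for p in((235,305),(306,284),(279,245),(214,262))])
E
```

```text
wedge top [ 0.4702 -0.2969  0.1429] 0.0030344370664427177
a tab top [ 0.4146 -0.2616  0.0995] 0.00025841658632746247
b tab top [ 0.5311 -0.3294  0.0982] 0.0005105748823232837
bottle [ 0.6929 -0.197   0.0942] 0.005043019419962469
cup [0.6774 0.1982 0.0777] 0.0021602574671466743
tray far corners [ 0.6551 -0.1012  0.065 ] [0.6654 0.0504 0.065 ] [0.4041 0.0854 0.065 ] [ 0.4014 -0.0721  0.065 ]
tray side [array([ 0.383 , -0.0796,  0.065 ]), array([ 0.6379, -0.1239,  0.065 ]), array([0.6536, 0.0186, 0.065 ]), array([0.4017, 0.0627, 0.065 ])]
stand [array([ 0.5655, -0.3319,  0.041 ]), array([ 0.5067, -0.2073,  0.041 ]), array([ 0.3792, -0.2535,  0.041 ]), array([ 0.4209, -0.367 ,  0.041 ])] [array([ 0.4118, -0.3777,  0.041 ]), array([ 0.5573, -0.3484,  0.041 ]), array([ 0.5321, -0.2231,  0.041 ]), array([ 0.3836, -0.2541,  0.041 ])]
```

Emit:
{"method": "step_arm", "body": {"rows": [[0.114, -0.213, 0, 0, 0, -0.183], [0.114, -0.213, 0, 0, 0, -0.183], [0.114, -0.213, 0, 0, 0, -0.183], [0.114, -0.213, 0, 0, 0, -0.183], [0.114, -0.213, 0, 0, 0, -0.183]], "jaw": 0}}

```text
clock: 0.52
tcp_pos: [0.3601, 0.4767, 0.2452]
orientation: [1.546, 2.732, -0.003]
contact_force: [-0.2, -0.1, -0.8]
grip_width: 0.0854
gripper_force: 0.0
```

Emit:
{"method": "step_arm", "body": {"rows": [[0.114, -0.213, 0, 0, 0, -0.183], [0.114, -0.213, 0, 0, 0, -0.183], [0.114, -0.213, 0, 0, 0, -0.183], [0.114, -0.213, 0, 0, 0, -0.183], [0.114, -0.213, 0, 0, 0, -0.183]]}}

```text
clock: 0.93
tcp_pos: [0.4274, 0.3488, 0.2453]
orientation: [2.257, 2.182, -0.002]
contact_force: [-0.3, -0.2, 0.3]
grip_width: 0.0852
gripper_force: 0.0
```

```bash
python3 -c "
from h import *
o=r.get_obs();print(o['clock'],o['joints'],o['tcp_pos'],o['orientation'],o['contact_force'])"
```

```text
0.9333 [-1.0725  0.2803  0.3331  1.8708 -0.1043  1.0086 -0.7299] [0.4274 0.3488 0.2453] [ 2.2574  2.1815 -0.0017] [-0.3106 -0.21    0.297 ]
```

Emit:
{"method": "step_arm", "body": {"rows": [[0.114, -0.213, 0, 0, 0, -0.183], [0.114, -0.213, 0, 0, 0, -0.183], [0.114, -0.213, 0, 0, 0, -0.183], [0.114, -0.213, 0, 0, 0, -0.183], [0.114, -0.213, 0, 0, 0, -0.183]]}}

```text
clock: 1.35
tcp_pos: [0.495, 0.221, 0.2455]
orientation: [2.783, 1.452, 0.0]
contact_force: [-0.6, 0.1, 0.2]
grip_width: 0.0855
gripper_force: 0.0
```

Emit:
{"method": "step_arm", "body": {"rows": [[0.114, -0.213, 0, 0, 0, -0.183], [0.114, -0.213, 0, 0, 0, -0.183], [0.114, -0.213, 0, 0, 0, -0.183], [0.114, -0.213, 0, 0, 0, -0.183], [0.114, -0.213, 0, 0, 0, -0.183]]}}

```text
clock: 1.77
tcp_pos: [0.5627, 0.0931, 0.2456]
orientation: [3.08, 0.604, 0.002]
contact_force: [-0.3, -1.1, 0.8]
grip_width: 0.0857
gripper_force: 0.0
```

Emit:
{"method": "step_arm", "body": {"rows": [[0.11, -0.2, -0.03, 0, 0, -0.183], [0.11, -0.2, -0.03, 0, 0, -0.183], [0.11, -0.2, -0.03, 0, 0, -0.183], [0.11, -0.2, -0.03, 0, 0, -0.183], [0.11, -0.2, -0.03, 0, 0, -0.183]]}}

```text
clock: 2.18
tcp_pos: [0.6274, -0.0259, 0.2268]
orientation: [3.125, -0.291, 0.0]
contact_force: [0.7, 0.4, 0.3]
grip_width: 0.0854
gripper_force: 0.0
```

Emit:
{"method": "step_arm", "body": {"rows": [[0, 0, 0, 0, 0, 0], [0, 0, 0, 0, 0, 0]]}}

```text
clock: 2.35
tcp_pos: [0.6267, -0.02, 0.2267]
orientation: [3.13, -0.267, -0.002]
contact_force: [-0.1, 0.2, -1.2]
grip_width: 0.0853
gripper_force: 0.0
```

```bash
python3 -c "
from h import *
o=r.get_obs();print(o['clock'],o['joints'],o['tcp_pos'],o['orientation'],o['contact_force'])
im=eyes.grab_frame('wrist');cv2.imwrite('pics/w1.png',im[:,:,::-1])
import pickle;pickle.dump((o,im),open('w1.pkl','wb'))"
```

```text
2.35 [-0.6242  0.517   0.7855  1.7329 -0.4107  1.0651 -1.4411] [ 0.6267 -0.02    0.2267] [ 3.13   -0.2668 -0.0017] [-0.1184  0.1672 -1.1912]
```

View pics/w1.png

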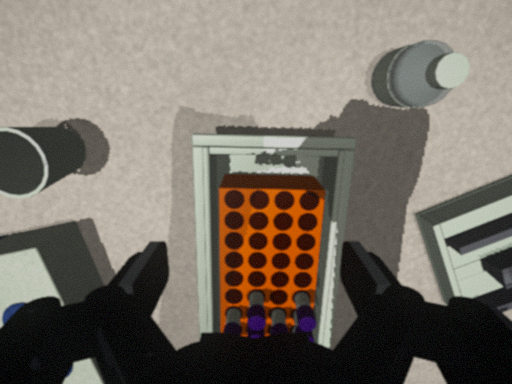

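The wrist view shows the tray: rim top edge at row ~137–150, gap floor below it, rack top edge at row ~188 (cols 221–324). The bottle is at (425,70), the cup at (20,160), and part of the stand at (480,240). Next I'll get the edges from profiles.

Run:
```python
from h import *
import pickle
o,im=pickle.load(open('w1.pkl','rb'));c=cam("wrist",o)
for x in (235,260,300): print(x,[tuple(int(v) for v in p) for p in np.median(im[130:196:2,x-4:x+5],axis=1)])
for y in (160,250): print(y,[(x,int(im[y-3:y+4,x].mean())) for x in list(range(186,226,2))+list(range(316,358,2))])
```

```text
235 [(71, 67, 62), (71, 66, 62), (94, 97, 89), (172, 181, 168), (196, 204, 189), (190, 199, 183), (185, 194, 178), (183, 192, 176), (137, 145, 133), (174, 179, 166), (191, 201, 186), (185, 194, 178), (167, 174, 160), (188, 197, 181), (188, 198, 182), (188, 196, 181), (184, 195, 178), (185, 194, 178), (186, 195, 179), (184, 194, 178), (181, 189, 175), (112, 117, 109), (64, 50, 32), (62, 33, 19), (64, 37, 21), (62, 35, 19), (63, 35, 20), (65, 36, 19), (64, 35, 19), (137, 65, 17), (111, 58, 23), (54, 29, 21), (56, 30, 22)]
260 [(69, 66, 61), (67, 63, 60), (77, 77, 69), (150, 160, 144), (191, 198, 184), (187, 196, 180), (181, 191, 176), (182, 192, 178), (148, 153, 143), (146, 153, 141), (190, 198, 185), (163, 174, 159), (94, 100, 90), (72, 73, 66), (77, 75, 69), (74, 77, 70), (77, 81, 72), (145, 156, 142), (176, 185, 169), (179, 187, 171), (187, 193, 183), (147, 152, 145), (74, 69, 58), (61, 34, 18), (64, 35, 21), (61, 32, 15), (62, 32, 19), (64, 33, 15), (61, 31, 12), (120, 52, 11), (139, 64, 14), (64, 28, 18), (60, 29, 21)]
300 [(73, 70, 64), (71, 67, 64), (69, 68, 63), (123, 127, 115)
[... 709 characters left out ...]
, (318, 96), (320, 71), (322, 66), (324, 58), (326, 53), (328, 53), (330, 54), (332, 54), (334, 53), (336, 58), (338, 85), (340, 103), (342, 98), (344, 99), (346, 103), (348, 105), (350, 103), (352, 100), (354, 89), (356, 87)]
250 [(186, 151), (188, 150), (190, 150), (192, 152), (194, 148), (196, 154), (198, 184), (200, 184), (202, 181), (204, 164), (206, 170), (208, 181), (210, 127), (212, 62), (214, 58), (216, 55), (218, 70), (220, 92), (222, 96), (224, 93), (316, 98), (318, 94), (320, 77), (322, 77), (324, 77), (326, 82), (328, 157), (330, 200), (332, 186), (334, 179), (336, 121), (338, 99), (340, 95), (342, 44), (344, 17), (346, 14), (348, 15), (350, 17), (352, 20), (354, 29), (356, 38)]
```

Run:
```python
from h import *
import pickle
o,im=pickle.load(open('w1.pkl','rb'));c=cam("wrist",o)
g=im.astype(float);L=g.mean(2)
# fit rows across columns of sub-pixel edges
def edge(ch,cols,r0,r1,sign):
    P=[]
    for x in cols:
        v=cv2.GaussianBlur(ch[r0:r1,x-1:x+2].mean(1)[:,None],(1,5),0)[:,0]; d=np.gradient(v)*sign; k=int(d.argmax())
        if 0<k<len(d)-1:
            a,b,e=d[k-1:k+2]; k=k+.5*(a-e)/(a-2*b+e+1e-9)
        P.append((x,r0+k))
    P=np.array(P); m=np.median(P[:,1]-0*P[:,0]); 
    for _ in range(3):
        q=np.polyfit(P[:,0],P[:,1],1); P=P[abs(np.polyval(q,P[:,0])-P[:,1])<1.5] if len(P)>5 else P
    return q,len(P)
red=g[:,:,0]-g[:,:,2]
res={}
for n,ch,cols,r0,r1,s,z in [("racktop",g[:,:,0],[x for x in range(224,322,2)],183,193,1,.065),("rackbot",L,range(224,322,2),168,180,-1,.005),("wallout0",L,range(210,340,2),131,141,1,0),("rimout",L,range(215,335,2),143,148,-1,.065),("wallin",L,list(range(252,270,2)),150,158,-1,.065)]:
    q,k=edge(ch,list(cols),r0,r1,s); A=onz(c,(222,np.polyval(q,222)),z);B=onz(c,(322,np.polyval(q,322)),z)
    print(n,k,np.polyval(q,[222,272,322]),A,B,"yaw",np.degrees(np.arctan2(A[0]-B[0],B[1]-A[1])) )
    res[n]=(A+B)/2
for n,p in [("L in 160",(208.5,160)),("R in 160",(337,160)),("L in 250",(210.5,250)),("R in 250",(327,250)),("rack tl",(220.5,188)),("rack tr",(324.5,187))]: print(n,onz(c,p,.065))
```

```text
racktop 49 [187.0646 188.1757 189.2869] [0.6199 0.0137 0.065 ] [ 0.6    -0.0872  0.065 ] yaw 168.81354088398956
rackbot 43 [171.4919 172.9953 174.4986] [0.6228 0.0194 0.005 ] [ 0.5982 -0.1003  0.005 ] yaw 168.37642556964366
wallout0 65 [134.6562 135.7562 136.8562] [0.6658 0.011  0.    ] [ 0.6429 -0.1061  0.    ] yaw 168.90751666685762
rimout 60 [144.9939 145.4505 145.9071] [0.6622 0.0049 0.065 ] [ 0.6445 -0.0918  0.065 ] yaw 169.63023901034782
wallin 9 [152.8165 152.5927 152.3688] [0.6546 0.0065 0.065 ] [ 0.6381 -0.0912  0.065 ] yaw 170.41045580993992
L in 160 [0.6499 0.0212 0.065 ]
R in 160 [ 0.6279 -0.1051  0.065 ]
L in 250 [0.5514 0.0407 0.065 ]
R in 250 [ 0.5295 -0.0853  0.065 ]
rack tl [0.6192 0.0154 0.065 ]
rack tr [ 0.602 -0.09   0.065]
```

Two edge pairs give a gap of about 37 mm with tray yaw about -11°, so both spacers are needed and leave about 17 mm for the wedge. Next is the stand.

Emit:
{"method": "step_arm", "body": {"rows": [[-0.13, -0.23, 0, 0, 0, 0.058], [-0.13, -0.23, 0, 0, 0, 0.058], [-0.13, -0.23, 0, 0, 0, 0.058], [-0.13, -0.23, 0, 0, 0, 0.058]]}}

```text
clock: 2.73
tcp_pos: [0.5472, -0.16, 0.2277]
orientation: [-3.141, -0.019, -0.001]
contact_force: [0.4, -1.0, 0.5]
grip_width: 0.0851
gripper_force: 0.0
```

Emit:
{"method": "step_arm", "body": {"rows": [[-0.12, -0.23, 0, 0, 0, 0.057], [-0.12, -0.23, 0, 0, 0, 0.057], [-0.12, -0.23, 0, 0, 0, 0.057], [-0.12, -0.23, 0, 0, 0, 0.057], [-0.12, -0.23, 0, 0, 0, 0.057]]}}

```text
clock: 3.15
tcp_pos: [0.4726, -0.3025, 0.2285]
orientation: [3.126, 0.285, 0.001]
contact_force: [-0.5, 0.3, 0.1]
grip_width: 0.0852
gripper_force: 0.0
```

Emit:
{"method": "step_arm", "body": {"rows": [[0, 0, 0, 0, 0, 0], [0, 0, 0, 0, 0, 0]]}}

```text
clock: 3.32
tcp_pos: [0.4777, -0.295, 0.2273]
orientation: [-3.126, -0.3, -0.001]
contact_force: [0.8, 0.7, -0.5]
grip_width: 0.0854
gripper_force: 0.0
```

```bash
python3 -c "
from h import *
o=r.get_obs();print(o['clock'],o['joints'],o['tcp_pos'],o['orientation'],o['contact_force'])
im=eyes.grab_frame('wrist');cv2.imwrite('pics/w2.png',im[:,:,::-1])
import pickle;pickle.dump((o,im),open('w2.pkl','wb'))"
```

```text
3.3167 [-0.1502  0.3816  0.7622  1.8877 -0.3132  0.9944 -0.6299] [ 0.4777 -0.295   0.2273] [-3.1262 -0.3    -0.0012] [ 0.7511  0.6724 -0.4958]
```

View pics/w2.png

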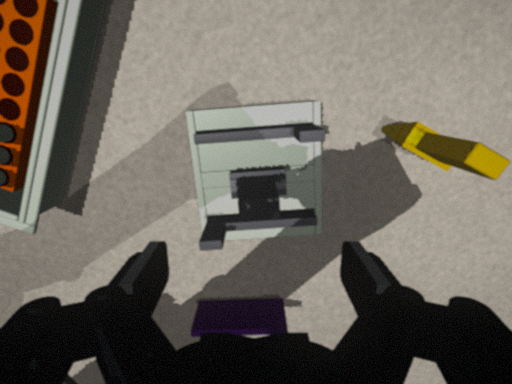

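The wrist view over the stand shows:
- Spacer_b is the bar at (260,133), with its tab on the right at (312,131).
- The wedge is at (258,195).
- Spacer_a is the bar at (262,222), with its tab at the lower left (212,235).
- The yellow wedge (450,150) and the purple plate (240,318) are look-alikes outside the stand.

I'll check this in one close crop.

Run:
```python
import cv2,numpy as np
im=cv2.imread('pics/w2.png')[90:260,180:340]
im=np.clip(im.astype(float)**.6*12,0,255).astype(np.uint8)
cv2.imwrite('pics/c2.png',cv2.resize(im,None,fx=3.5,fy=3.5,interpolation=cv2.INTER_CUBIC))
```

```text
(no output)
```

View pics/c2.png

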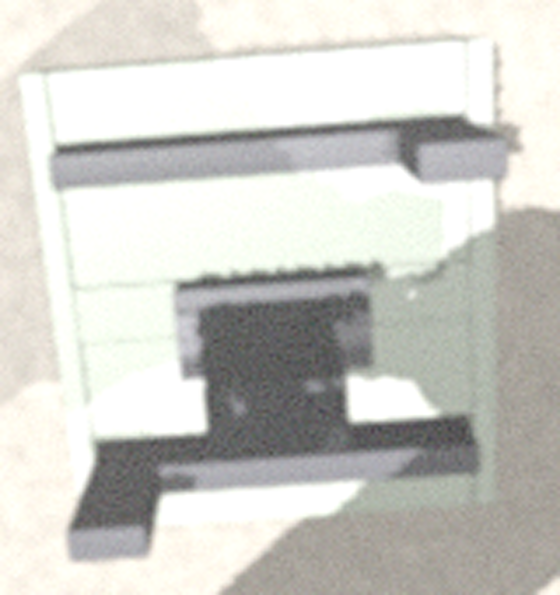

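The crop confirms grey plates in the slots. The spacer_b tab top is at crop (462,158), the spacer_a tab top at (110,543), and the wedge stem lies between them.

Run:
```python
from h import *
import pickle
o,im=pickle.load(open('w2.pkl','rb'));c=cam("wrist",o)
f=lambda x,y:(x/3.5+180-.36,y/3.5+90-.36)
P={}
for n,x,y,z in [("tabb",462,158,.104),("taba",110,543,.104),("b L",55,187,.064),("b R",418,170,.064),("a L",160,488,.064),("a R",478,470,.064),
 ("st TL",22,74,.041),("st TR",492,38,.041),("tb1",416,142,.104),("tb2",505,137,.104),("tb3",507,175,.104),("tb4",420,180,.104),("ta1",70,530,.104),("ta2",152,526,.104),("ta3",148,555,.104),("ta4",72,560,.104)]:
    P[n]=onz(c,f(x,y),z); print(n,P[n])
yaw=lambda a,b:np.degrees(np.arctan2(P[b][0]-P[a][0],-(P[b][1]-P[a][1])))
for a,b in [("b L","b R"),("a L","a R"),("st TL","st TR"),("tb1","tb2"),("ta4","ta3")]: print(a,yaw(a,b))
# stand frame from tabs: b=(48,-49), a=(-48,49)
d=P["tabb"]-P["taba"]; th=np.arctan2(d[1],d[0])-np.arctan2(-98,96)
print("yaw from tabs",np.degrees(th),"len",np.linalg.norm(d[:2]),np.hypot(96,98)/1e3,"centre",(P["tabb"]+P["taba"])/2)
```

```text
tabb [ 0.5312 -0.3347  0.104 ]
taba [ 0.4131 -0.2664  0.104 ]
b L [ 0.4986 -0.2325  0.064 ]
b R [ 0.5226 -0.3319  0.064 ]
a L [ 0.4128 -0.2764  0.064 ]
a R [ 0.4371 -0.3711  0.064 ]
st TL [ 0.5257 -0.2147  0.041 ]
st TR [ 0.5617 -0.3482  0.041 ]
tb1 [ 0.5328 -0.3229  0.104 ]
tb2 [ 0.538  -0.3436  0.104 ]
tb3 [ 0.5293 -0.3464  0.104 ]
tb4 [ 0.5241 -0.326   0.104 ]
ta1 [ 0.4149 -0.2553  0.104 ]
ta2 [ 0.4202 -0.2768  0.104 ]
ta3 [ 0.4115 -0.2771  0.104 ]
ta4 [ 0.4061 -0.257   0.104 ]
b L 13.537088596419537
a L 14.391551411015422
st TL 15.085168416632339
tb1 14.045228737069463
ta4 15.045048767605131
yaw from tabs 15.54504683363946 len 0.1364320032041542 0.13718600511714013 centre [ 0.4721 -0.3006  0.104 ]
```

Emit:
{"method": "step_arm", "body": {"rows": [[-0.108, 0.048, -0.08, 0, 0, 0.019], [-0.108, 0.048, -0.08, 0, 0, 0.019], [-0.108, 0.048, -0.08, 0, 0, 0.019], [-0.108, 0.048, -0.08, 0, 0, 0.019]], "jaw": 0.3, "squeeze": 60}}

```text
clock: 3.7
tcp_pos: [0.4095, -0.264, 0.1773]
orientation: [-3.112, -0.393, 0.007]
contact_force: [0.3, -0.2, 0.8]
grip_width: 0.0599
gripper_force: 0.0
```

Emit:
{"method": "step_arm", "body": {"rows": [[0, 0, 0, 0, 0, 0], [0, 0, 0, 0, 0, 0]]}}

```text
clock: 3.87
tcp_pos: [0.4145, -0.2673, 0.1802]
orientation: [3.115, 0.393, 0.003]
contact_force: [0.4, 0.8, 0.7]
grip_width: 0.0596
gripper_force: 0.0
```

```bash
python3 -c "
from h import *
o=r.get_obs();print(o['clock'],o['joints'],o['tcp_pos'],o['orientation'],o['grip_width'],np.degrees(2*np.arctan(o['orientation'][1]/o['orientation'][0])))
im=eyes.grab_frame('wrist');cv2.imwrite('pics/w3.png',im[:,:,::-1])
c=cam('wrist',o);print(proj(c,(.4131,-.2664,.104)))"
```

```text
3.8667 [-0.1725  0.3182  0.7502  2.0858 -0.2914  0.8382 -0.5702] [ 0.4145 -0.2673  0.1802] [3.1155 0.3933 0.0033] 0.05956195225726375 14.391032104436771
[251.5966 205.5055]
```

View pics/w3.png

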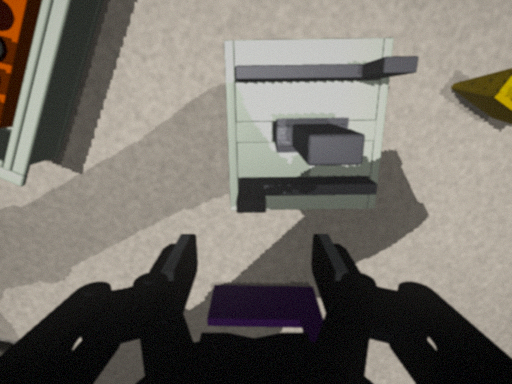

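The spacer_a tab is seen at (251,203), against a predicted (252,205), so it is centred between the fingers. Descending and gripping.

Emit:
{"method": "step_arm", "body": {"rows": [[-0.002, 0.001, -0.06, 0, 0, 0], [-0.002, 0.001, -0.11, 0, 0, 0], [-0.002, 0.001, -0.15, 0, 0, 0], [-0.002, 0.001, -0.15, 0, 0, 0]]}}

```text
clock: 4.25
tcp_pos: [0.4102, -0.2659, 0.0862]
orientation: [-3.115, -0.391, 0.008]
contact_force: [-0.8, 0.1, 0.8]
grip_width: 0.06
gripper_force: 0.0
```

Emit:
{"method": "step_arm", "body": {"rows": [[0, 0, 0, 0, 0, 0], [0, 0, 0, 0, 0, 0], [0, 0, 0, 0, 0, 0], [0, 0, 0, 0, 0, 0], [0, 0, 0, 0, 0, 0]], "jaw": 1}}

```text
clock: 4.67
tcp_pos: [0.4123, -0.2674, 0.0911]
orientation: [3.116, 0.389, 0.005]
contact_force: [0.1, 0.6, 5.7]
grip_width: 0.0208
gripper_force: 58.6
```

Emit:
{"method": "step_arm", "body": {"rows": [[0, 0, 0, 0, 0, 0], [0, 0, 0, 0, 0, 0]]}}

```text
clock: 4.83
tcp_pos: [0.4123, -0.2674, 0.0911]
orientation: [3.116, 0.389, 0.005]
contact_force: [-0.5, 0.9, 6.1]
grip_width: 0.0211
gripper_force: 58.6
```

Gripped at 21 mm. Lifting clear and carrying it over the gap.

Emit:
{"method": "step_arm", "body": {"rows": [[0, 0, 0.05, 0, 0, 0], [0, 0, 0.11, 0, 0, 0], [0, 0, 0.17, 0, 0, 0], [0, 0, 0.23, 0, 0, 0], [0, 0, 0.265, 0, 0, 0]]}}

```text
clock: 5.25
tcp_pos: [0.412, -0.2684, 0.2529]
orientation: [3.116, 0.387, 0.009]
contact_force: [1.1, -0.2, -0.7]
grip_width: 0.0206
gripper_force: 59.3
```

Emit:
{"method": "step_arm", "body": {"rows": [[0.036, 0.046, 0, 0, 0, -0.014], [0.072, 0.092, 0, 0, 0, -0.028], [0.108, 0.139, 0, 0, 0, -0.043], [0.144, 0.185, 0, 0, 0, -0.057], [0.179, 0.232, 0, 0, 0, -0.071]]}}

```text
clock: 5.67
tcp_pos: [0.5195, -0.1264, 0.2499]
orientation: [-3.141, -0.036, -0.004]
contact_force: [0.5, -0.8, -0.7]
grip_width: 0.0205
gripper_force: 59.3
```

Emit:
{"method": "step_arm", "body": {"rows": [[0.036, 0.046, 0, 0, 0, -0.014], [0.072, 0.092, 0, 0, 0, -0.028], [0.108, 0.139, 0, 0, 0, -0.043], [0.144, 0.185, 0, 0, 0, -0.057], [0.178, 0.231, 0, 0, 0, -0.071]]}}

```text
clock: 6.08
tcp_pos: [0.6264, 0.0126, 0.2498]
orientation: [-3.125, 0.313, -0.003]
contact_force: [0.3, 0.0, -1.6]
grip_width: 0.0205
gripper_force: 59.3
```

Emit:
{"method": "step_arm", "body": {"rows": [[0, 0, -0.06, 0, 0, 0], [0, 0, -0.08, 0, 0, 0], [0, 0, -0.08, 0, 0, 0], [0, 0, -0.08, 0, 0, 0]]}}

```text
clock: 6.42
tcp_pos: [0.6247, 0.0096, 0.2012]
orientation: [3.125, -0.313, -0.001]
contact_force: [0.6, -0.3, -1.0]
grip_width: 0.0208
gripper_force: 59.3
```

```bash
python3 -c "
from h import *
o=r.get_obs();print(o['clock'],o['joints'],o['tcp_pos'],o['orientation'],o['contact_force'],o['grip_width'],np.degrees(2*np.arctan(o['orientation'][1]/o['orientation'][0])))
im=eyes.grab_frame('wrist')
import pickle;pickle.dump((o,im),open('w4.pkl','wb'))
b=np.clip(im[:,:,::-1].astype(float)**.6*12,0,255).astype(np.uint8)
cv2.imwrite('pics/w4.png',cv2.resize(b[100:384,130:450],None,fx=2,fy=2,interpolation=cv2.INTER_CUBIC))"
```

```text
6.4167 [-0.6391  0.5293  0.7339  1.7613 -0.41    1.0106 -1.5207] [0.6247 0.0096 0.2012] [ 3.1254 -0.3128 -0.0005] [ 0.5836 -0.2518 -1.0303] 0.020826412843354566 -11.430368352870422
```

View pics/w4.png

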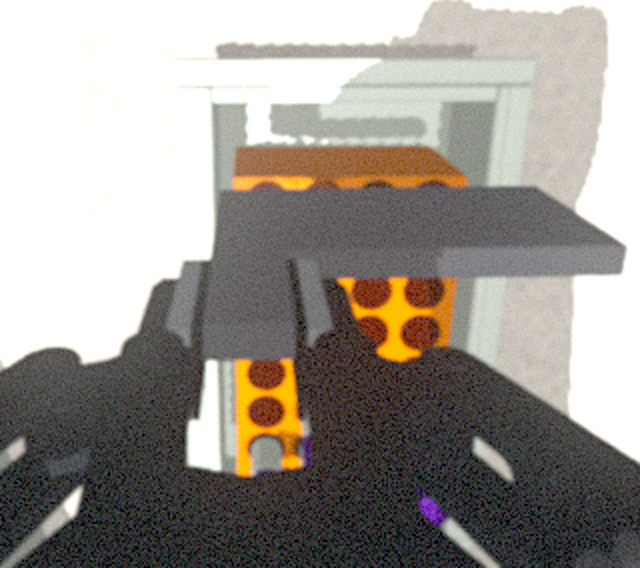

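The view shows the plate held level. Its foot edge on the far face runs from crop (218,189) to (540,187), just above the rack, with the gap above it at crop rows 105–148. I'll compare the foot with the gap.

```bash
cat >> h.py <<'E'
th=np.radians(-11.1);U=np.array([np.cos(th),np.sin(th)]);V=np.array([-np.sin(th),np.cos(th)])
def sv(X): return np.array([X[:2]@U,X[:2]@V])
E
python3 - <<'E'
from h import *
import pickle
o,im=pickle.load(open('w4.pkl','rb'));c=cam("wrist",o)
f=lambda x,y:(x/2+130-.25,y/2+100-.25)
zf=o["tcp_pos"][2]-.085
print("foot z",zf,"tcp sv",sv(o["tcp_pos"]))
for n,x,y,z in [("footL",218,190,zf),("footR",540,187,zf),("topR",624,249,zf+.058),("topRnear",622,273,zf+.058),("topL",330,249,zf+.058),("tabtop",202,322,zf+.098),("tabtop2",295,322,zf+.098),("rackTL",234,176,.065),("rackTR",466,178,.065),("rackBL",236,148,.005),("rackBR",420,147,.005),("wallin",330,103,.065),("wallinR",450,104,.065)]:
    X=onz(c,f(x,y),z);print(n,X,sv(X))
E
```

```text
foot z 0.1161707861661365 tcp sv [0.6111 0.1297]
footL [0.6313 0.0193 0.1162] [0.6157 0.1405]
footR [ 0.6079 -0.1009  0.1162] [0.616  0.0181]
topR [ 0.6086 -0.0976  0.1742] [0.616  0.0214]
topRnear [ 0.601  -0.0969  0.1742] [0.6084 0.0207]
topL [ 0.6255 -0.0151  0.1742] [0.6167 0.1056]
tabtop [0.6323 0.0179 0.2142] [0.6171 0.1393]
tabtop2 [ 0.6282 -0.0023  0.2142] [0.6169 0.1187]
rackTL [0.6206 0.0165 0.065 ] [0.6059 0.1357]
rackTR [ 0.5979 -0.0899  0.065 ] [0.604  0.0269]
rackBL [0.6192 0.017  0.005 ] [0.6043 0.1359]
rackBR [ 0.5989 -0.0851  0.005 ] [0.6041 0.0318]
wallin [ 0.6456 -0.033   0.065 ] [0.6399 0.0919]
wallinR [ 0.6343 -0.0861  0.065 ] [0.639  0.0377]
```

Emit:
{"method": "step_arm", "body": {"rows": [[0.004, 0.004, 0, 0, 0, 0.001], [0.004, 0.004, -0.03, 0, 0, 0.001], [0.004, 0.004, -0.06, 0, 0, 0.001], [0.004, 0.004, -0.08, 0, 0, 0.001], [0.004, 0.004, -0.09, 0, 0, 0.001]]}}

```text
clock: 6.88
tcp_pos: [0.6273, 0.013, 0.1458]
orientation: [-3.126, 0.306, 0.001]
contact_force: [0.2, 0.2, -1.2]
grip_width: 0.0209
gripper_force: 59.3
```

Emit:
{"method": "step_arm", "body": {"rows": [[0, 0, -0.02, 0, 0, 0], [0, 0, -0.04, 0, 0, 0], [0, 0, -0.06, 0, 0, 0], [0, 0, -0.07, 0, 0, 0]]}}

```text
clock: 7.22
tcp_pos: [0.6269, 0.0133, 0.1025]
orientation: [3.126, -0.305, -0.003]
contact_force: [-1.3, 0.5, -1.2]
grip_width: 0.0209
gripper_force: 59.3
```

Emit:
{"method": "step_arm", "body": {"rows": [[0, 0, -0.008, 0, 0, 0], [0, 0, -0.014, 0, 0, 0], [0, 0, -0.018, 0, 0, 0], [0, 0, -0.021, 0, 0, 0], [0, 0, -0.021, 0, 0, 0]]}}

```text
clock: 7.63
tcp_pos: [0.6277, 0.0132, 0.0917]
orientation: [3.127, -0.305, 0.0]
contact_force: [-0.9, 0.9, -1.1]
grip_width: 0.0204
gripper_force: 59.3
```

Emit:
{"method": "step_arm", "body": {"rows": [[0, 0, -0.001, 0, 0, 0], [0, 0, -0.002, 0, 0, 0], [0, 0, -0.002, 0, 0, 0]]}}

```text
clock: 7.88
tcp_pos: [0.6277, 0.0132, 0.0907]
orientation: [-3.127, 0.305, -0.001]
contact_force: [-0.1, 0.5, -0.9]
grip_width: 0.021
gripper_force: 59.3
```

Emit:
{"method": "step_arm", "body": {"rows": [[0, 0, -0.001, 0, 0, 0], [0, 0, -0.002, 0, 0, 0], [0, 0, -0.002, 0, 0, 0]]}}

```text
clock: 8.13
tcp_pos: [0.6281, 0.0132, 0.0902]
orientation: [-3.126, 0.305, -0.001]
contact_force: [-2.0, 0.2, 5.9]
grip_width: 0.0205
gripper_force: 60.2
```

Emit:
{"method": "step_arm", "body": {"rows": [[0, 0, -0.001, 0, 0, 0], [0, 0, -0.002, 0, 0, 0], [0, 0, -0.002, 0, 0, 0]]}}

```text
clock: 8.38
tcp_pos: [0.6285, 0.0131, 0.0901]
orientation: [-3.125, 0.306, -0.003]
contact_force: [-4.3, 0.7, 13.4]
grip_width: 0.0208
gripper_force: 61.3
```

Emit:
{"method": "step_arm", "body": {"rows": [[0, 0, 0.002, 0, 0, 0], [0, 0, 0.002, 0, 0, 0]]}}

```text
clock: 8.55
tcp_pos: [0.6282, 0.0131, 0.0902]
orientation: [-3.126, 0.306, -0.002]
contact_force: [-0.3, 0.2, 6.5]
grip_width: 0.0208
gripper_force: 60.2
```

Emit:
{"method": "step_arm", "body": {"rows": [[0, 0, 0, 0, 0, 0], [0, 0, 0, 0, 0, 0], [0, 0, 0, 0, 0, 0], [0, 0, 0, 0, 0, 0]], "jaw": 0.5}}

```text
clock: 8.88
tcp_pos: [0.6274, 0.0132, 0.089]
orientation: [3.126, -0.305, -0.001]
contact_force: [0.2, 0.8, 0.2]
grip_width: 0.0424
gripper_force: 0.0
```

Emit:
{"method": "step_arm", "body": {"rows": [[0, 0, 0.02, 0, 0, 0], [0, 0, 0.06, 0, 0, 0], [0, 0, 0.12, 0, 0, 0], [0, 0, 0.18, 0, 0, 0]]}}

```text
clock: 9.22
tcp_pos: [0.6268, 0.0129, 0.1985]
orientation: [3.126, -0.306, -0.003]
contact_force: [0.8, 0.0, 0.5]
grip_width: 0.0427
gripper_force: 0.0
```

```bash
python3 -c "
from h import *
o=r.get_obs();print(o['clock'],o['joints'],o['tcp_pos'],o['orientation'],o['contact_force'],o['grip_width'])
im=eyes.grab_frame('wrist')
import pickle;pickle.dump((o,im),open('w5.pkl','wb'))
b=np.clip(im[:,:,::-1].astype(float)**.6*12,0,255).astype(np.uint8)
cv2.imwrite('pics/w5.png',cv2.resize(b[100:384,130:450],None,fx=2,fy=2,interpolation=cv2.INTER_CUBIC))"
```

```text
9.2167 [-0.6401  0.5368  0.7313  1.7569 -0.414   1.0103 -1.5192] [0.6268 0.0129 0.1985] [ 3.1256 -0.3061 -0.003 ] [0.8141 0.0425 0.5126] 0.04267045738547865
```

View pics/w5.png

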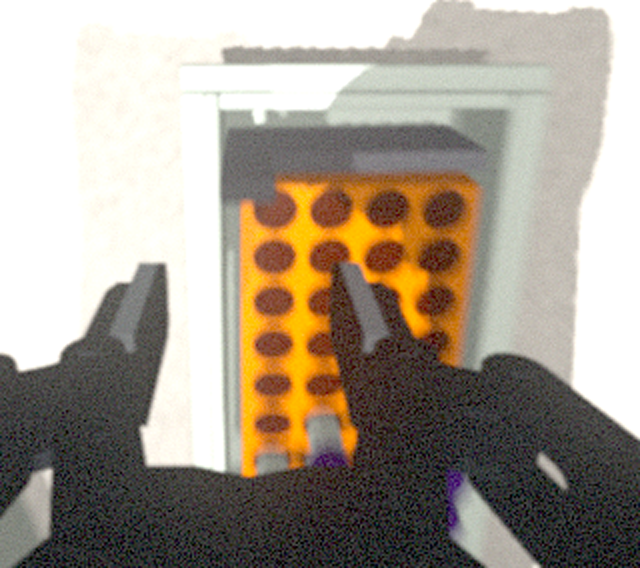

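The spacer stands upright against the rack side: foot edge at crop row 127, top edges at rows 150 and 175. The free floor runs between the wall's inner edge at row ~108 and the plate.

Run:
```python
from h import *
import pickle
o,im=pickle.load(open('w5.pkl','rb'));c=cam("wrist",o)
f=lambda x,y:(x/2+130-.25,y/2+100-.25)
for n,x,y,z in [("footL",230,128,.005),("footR",440,126,.005),("topfarL",360,151,.063),("topfarR",485,150,.063),("topnearR",482,174,.063),("topnear",380,174,.063),("wallinR",450,108,.065),("wallin",420,108,.065),("wLin",219,130,.065),("wRin",505,130,.065)]:
    X=onz(c,f(x,y),z);print(n,X,sv(X))
for x in (345,350,355): print([int(v) for v in im[140:180,x-3:x+4].mean((1,2))])
```

```text
footL [0.6335 0.021  0.005 ] [0.6176 0.1426]
footR [ 0.6117 -0.0936  0.005 ] [0.6183 0.026 ]
topfarL [ 0.6231 -0.0397  0.063 ] [0.6191 0.081 ]
topfarR [ 0.6123 -0.0963  0.063 ] [0.6194 0.0234]
topnearR [ 0.601 -0.094  0.063] [0.6078 0.0234]
topnear [ 0.6103 -0.0473  0.063 ] [0.608  0.0711]
wallinR [ 0.6355 -0.0818  0.065 ] [0.6393 0.0421]
wallin [ 0.6381 -0.0686  0.065 ] [0.6394 0.0556]
wLin [0.6459 0.0218 0.065 ] [0.6297 0.1457]
wRin [ 0.6205 -0.1052  0.065 ] [0.6292 0.0162]
[112, 112, 111, 108, 99, 89, 90, 101, 111, 115, 113, 114, 111, 107, 105, 110, 114, 116, 113, 111, 95, 79, 57, 39, 32, 31, 32, 32, 33, 30, 33, 31, 32, 32, 38, 43, 47, 54, 54, 53]
[111, 111, 112, 108, 99, 88, 90, 101, 111, 114, 113, 113, 111, 107, 105, 108, 114, 113, 114, 113, 106, 94, 66, 42, 32, 30, 30, 33, 32, 29, 32, 29, 31, 31, 36, 42, 48, 51, 55, 54]
[111, 112, 113, 111, 99, 87, 88, 101, 111, 114, 111, 113, 110, 103, 95, 94, 96, 96, 94, 93, 90, 88, 76, 59, 47, 36, 32, 31, 32, 31, 31, 31, 31, 31, 38, 41, 49, 52, 55, 53]
```

Emit:
{"method": "step_arm", "body": {"rows": [[-0.02, -0.06, 0.02, 0, 0, 0.015], [-0.04, -0.12, 0.02, 0, 0, 0.03], [-0.06, -0.18, 0.02, 0, 0, 0.045], [-0.07, -0.24, 0.02, 0, 0, 0.06], [-0.08, -0.29, 0.02, 0, 0, 0.07]], "jaw": 0.3}}

```text
clock: 9.68
tcp_pos: [0.5786, -0.1638, 0.2104]
orientation: [3.141, 0.04, 0.002]
contact_force: [-0.6, -0.7, 0.1]
grip_width: 0.0596
gripper_force: 0.0
```

Emit:
{"method": "step_arm", "body": {"rows": [[-0.02, -0.06, 0, 0, 0, 0.015], [-0.04, -0.12, 0, 0, 0, 0.03], [-0.06, -0.18, 0, 0, 0, 0.045], [-0.07, -0.24, -0.03, 0, 0, 0.06], [-0.079, -0.289, -0.06, 0, 0, 0.073]]}}

```text
clock: 10.1
tcp_pos: [0.5316, -0.3379, 0.1749]
orientation: [3.113, 0.399, 0.005]
contact_force: [-0.6, 0.7, 0.6]
grip_width: 0.0598
gripper_force: 0.0
```

Emit:
{"method": "step_arm", "body": {"rows": [[0, 0, 0, 0, 0, 0], [0, 0, 0, 0, 0, 0], [0, 0, 0, 0, 0, 0]]}}

```text
clock: 10.35
tcp_pos: [0.5324, -0.3339, 0.1736]
orientation: [-3.116, -0.398, -0.0]
contact_force: [0.4, 0.4, -0.0]
grip_width: 0.06
gripper_force: 0.0
```

```bash
python3 -c "
from h import *
o=r.get_obs();print(o['clock'],o['joints'],o['tcp_pos'],o['orientation'],o['contact_force'],o['grip_width'],np.degrees(2*np.arctan(o['orientation'][1]/o['orientation'][0])))
im=eyes.grab_frame('wrist');c=cam('wrist',o)
import pickle;pickle.dump((o,im),open('w6.pkl','wb'))
print(proj(c,(.5312,-.3347,.104)),proj(c,(.472,-.3006,.144)))
b=np.clip(im[:,:,::-1].astype(float)**.6*12,0,255).astype(np.uint8)
cv2.imwrite('pics/w6.png',cv2.resize(b[100:384,100:420],None,fx=2,fy=2,interpolation=cv2.INTER_CUBIC))"
```

```text
10.35 [ 0.0122  0.5418  0.626   1.7712 -0.3805  0.952  -0.5221] [ 0.5324 -0.3339  0.1736] [-3.116  -0.3977 -0.0004] [ 0.4181  0.446  -0.0028] 0.059999639133888415 14.547902041893593
[254.1382 208.7877] [179.0068 303.1507]
```

View pics/w6.png

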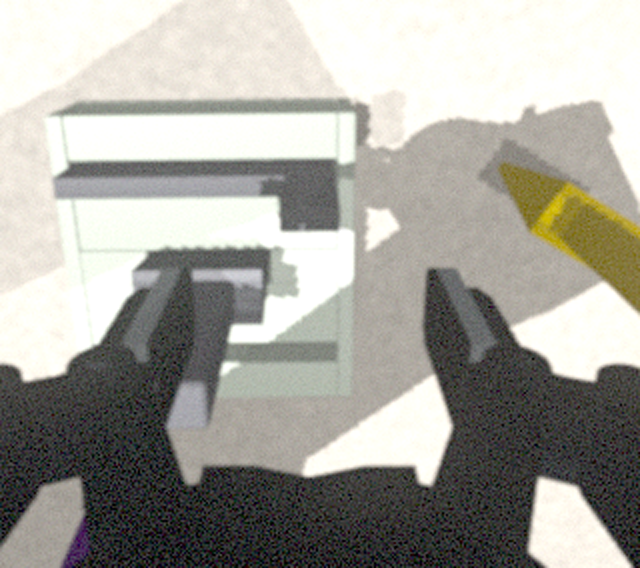

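The spacer_b tab is at crop (309,216), px (254.5,208), and the prediction was (254,209). Descending to grip.

Emit:
{"method": "step_arm", "body": {"rows": [[-0.002, -0.001, -0.06, 0, 0, 0], [-0.002, -0.001, -0.11, 0, 0, 0], [-0.002, -0.001, -0.139, 0, 0, 0], [-0.002, -0.001, -0.139, 0, 0, 0]]}}

```text
clock: 10.73
tcp_pos: [0.5303, -0.3312, 0.0867]
orientation: [-3.112, -0.403, 0.007]
contact_force: [-0.5, 0.8, -0.0]
grip_width: 0.0598
gripper_force: 0.0
```

Emit:
{"method": "step_arm", "body": {"rows": [[0, 0, 0, 0, 0, 0], [0, 0, 0, 0, 0, 0], [0, 0, 0, 0, 0, 0], [0, 0, 0, 0, 0, 0], [0, 0, 0, 0, 0, 0]], "jaw": 1}}

```text
clock: 11.15
tcp_pos: [0.5323, -0.335, 0.092]
orientation: [3.115, 0.399, 0.005]
contact_force: [-0.1, 2.6, 6.9]
grip_width: 0.0204
gripper_force: 58.7
```

Emit:
{"method": "step_arm", "body": {"rows": [[0, 0, 0, 0, 0, 0], [0, 0, 0, 0, 0, 0]]}}

```text
clock: 11.32
tcp_pos: [0.5323, -0.335, 0.092]
orientation: [3.115, 0.399, 0.005]
contact_force: [-0.0, 1.1, 5.9]
grip_width: 0.0209
gripper_force: 58.7
```

Emit:
{"method": "step_arm", "body": {"rows": [[0, 0, 0.05, 0, 0, 0], [0, 0, 0.11, 0, 0, 0], [0, 0, 0.17, 0, 0, 0], [0, 0, 0.23, 0, 0, 0], [0, 0, 0.265, 0, 0, 0]]}}

```text
clock: 11.73
tcp_pos: [0.5319, -0.3362, 0.2541]
orientation: [3.113, 0.397, 0.008]
contact_force: [0.6, -0.3, 0.5]
grip_width: 0.0206
gripper_force: 59.6
```

Emit:
{"method": "step_arm", "body": {"rows": [[0.016, 0.041, 0, 0, 0, -0.014], [0.032, 0.082, 0, 0, 0, -0.028], [0.048, 0.122, 0, 0, 0, -0.043], [0.064, 0.163, 0, 0, 0, -0.057], [0.08, 0.204, 0, 0, 0, -0.071]]}}

```text
clock: 12.15
tcp_pos: [0.5794, -0.2114, 0.25]
orientation: [-3.141, -0.045, -0.003]
contact_force: [0.4, 0.1, -0.8]
grip_width: 0.0207
gripper_force: 59.6
```

Emit:
{"method": "step_arm", "body": {"rows": [[0.016, 0.041, 0, 0, 0, -0.014], [0.032, 0.082, 0, 0, 0, -0.028], [0.048, 0.122, 0, 0, 0, -0.043], [0.064, 0.163, 0, 0, 0, -0.057], [0.08, 0.204, 0, 0, 0, -0.072]]}}

```text
clock: 12.57
tcp_pos: [0.6274, -0.0889, 0.25]
orientation: [-3.126, 0.309, -0.002]
contact_force: [-0.1, -0.3, -0.2]
grip_width: 0.0204
gripper_force: 59.6
```

Emit:
{"method": "step_arm", "body": {"rows": [[0, 0, -0.06, 0, 0, 0], [0, 0, -0.09, 0, 0, 0], [0, 0, -0.09, 0, 0, 0], [0, 0, -0.09, 0, 0, 0], [0, 0, -0.09, 0, 0, 0]]}}

```text
clock: 12.98
tcp_pos: [0.6277, -0.091, 0.1968]
orientation: [3.126, -0.307, 0.004]
contact_force: [1.0, -0.3, 0.1]
grip_width: 0.0205
gripper_force: 59.6
```

```bash
python3 -c "
from h import *
o=r.get_obs();print(o['clock'],o['joints'],o['tcp_pos'],sv(o['tcp_pos']),o['contact_force'],o['grip_width'],np.degrees(2*np.arctan(o['orientation'][1]/o['orientation'][0])))
im=eyes.grab_frame('wrist')
import pickle;pickle.dump((o,im),open('w7.pkl','wb'))
b=np.clip(im[:,:,::-1].astype(float)**.6*12,0,255).astype(np.uint8)
cv2.imwrite('pics/w7.png',cv2.resize(b[100:384,80:400],None,fx=2,fy=2,interpolation=cv2.INTER_CUBIC))"
```

```text
12.9833 [-0.4648  0.5469  0.7229  1.7434 -0.4188  1.0088 -1.3537] [ 0.6277 -0.091   0.1968] [0.6335 0.0316] [ 0.9904 -0.25    0.121 ] 0.020543687298768244 -11.22019361726514
```

View pics/w7.png

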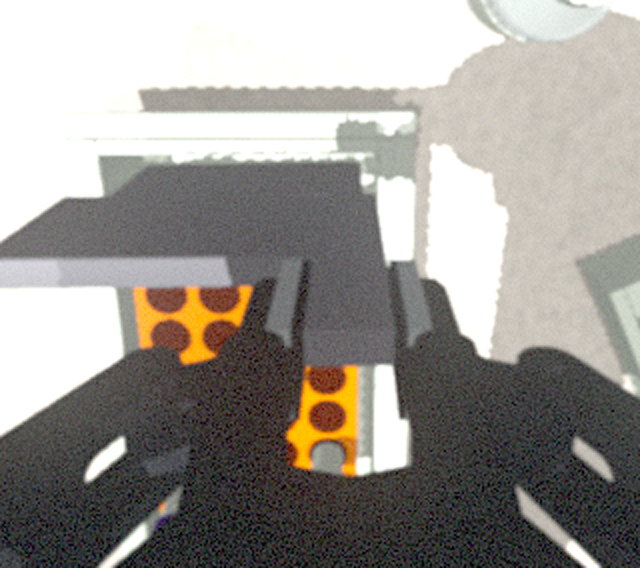

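The plate is held level. Its foot edge runs from crop (65,198) to (378,195), with the first spacer and the wall (rim at rows 112–155) behind it. That uses up my 10 pictures, so from here I work by numbers.

Run:
```python
from h import *
import pickle
o,im=pickle.load(open('w7.pkl','rb'));c=cam("wrist",o)
f=lambda x,y:(x/2+80-.25,y/2+100-.25)
zf=o["tcp_pos"][2]-.086
for n,x,y,z in [("footL",65,198,zf),("footR",378,195,zf),("tabtopL",304,330,zf+.098),("tabtopR",396,328,zf+.098),("top near",100,287,zf+.058),("top far",100,259,zf+.058),("rim out",250,138,.065),("rim in",250,155,.065),("a foot L",150,165,.005),("a foot R",358,163,.005),("wRin",376,160,.065)]:
    X=onz(c,f(x,y),z);print(n,X,sv(X))
for x in (170,200,230): print([int(v) for v in im[150:190,x-3:x+4].mean((1,2))])
```

```text
footL [0.6501 0.0148 0.1108] [0.6351 0.1397]
footR [ 0.6277 -0.1032  0.1108] [0.6358 0.0196]
tabtopL [ 0.6327 -0.0824  0.2088] [0.6367 0.0409]
tabtopR [ 0.6291 -0.1028  0.2088] [0.6371 0.0203]
top near [ 0.6353 -0.0187  0.1688] [0.627  0.1039]
top far [ 0.6439 -0.0216  0.1688] [0.636  0.1028]
rim out [ 0.6503 -0.0508  0.065 ] [0.6479 0.0753]
rim in [ 0.6426 -0.0489  0.065 ] [0.64   0.0757]
a foot L [0.6347 0.0209 0.005 ] [0.6189 0.1427]
a foot R [ 0.6129 -0.0942  0.005 ] [0.6196 0.0256]
wRin [ 0.629  -0.1047  0.065 ] [0.6374 0.0183]
[78, 74, 77, 74, 73, 87, 126, 175, 204, 213, 214, 212, 207, 207, 205, 205, 203, 193, 158, 131, 173, 211, 217, 214, 210, 203, 183, 184, 206, 206, 161, 98, 57, 40, 37, 39, 40, 38, 39, 37]
[75, 77, 76, 73, 74, 88, 130, 177, 200, 211, 209, 209, 206, 205, 204, 203, 201, 191, 157, 131, 173, 208, 216, 210, 205, 187, 163, 172, 192, 167, 110, 67, 47, 38, 38, 38, 37, 37, 36, 37]
[78, 77, 75, 74, 75, 93, 131, 175, 199, 207, 208, 206, 204, 202, 203, 201, 200, 193, 161, 139, 174, 210, 213, 207, 202, 178, 156, 173, 179, 141, 89, 56, 40, 37, 38, 37, 38, 37, 38, 37]
```

Emit:
{"method": "step_arm", "body": {"rows": [[0.001, 0.003, 0, 0, 0, 0], [0.001, 0.003, -0.03, 0, 0, 0], [0.001, 0.003, -0.06, 0, 0, 0], [0.001, 0.003, -0.08, 0, 0, 0], [0.001, 0.003, -0.09, 0, 0, 0]]}}

```text
clock: 13.45
tcp_pos: [0.6272, -0.088, 0.14]
orientation: [-3.126, 0.306, 0.002]
contact_force: [-0.5, -0.4, -0.9]
grip_width: 0.0207
gripper_force: 59.6
```

Emit:
{"method": "step_arm", "body": {"rows": [[0, 0, -0.02, 0, 0, 0], [0, 0, -0.04, 0, 0, 0], [0, 0, -0.06, 0, 0, 0], [0, 0, -0.068, 0, 0, 0]]}}

```text
clock: 13.78
tcp_pos: [0.6268, -0.0879, 0.0981]
orientation: [3.127, -0.305, -0.003]
contact_force: [0.4, 0.9, -0.4]
grip_width: 0.0211
gripper_force: 59.6
```

Emit:
{"method": "step_arm", "body": {"rows": [[0, 0, -0.005, 0, 0, 0], [0, 0, -0.01, 0, 0, 0], [0, 0, -0.014, 0, 0, 0], [0, 0, -0.017, 0, 0, 0], [0, 0, -0.017, 0, 0, 0]]}}

```text
clock: 14.2
tcp_pos: [0.6283, -0.0885, 0.0911]
orientation: [-3.126, 0.306, -0.003]
contact_force: [-1.8, 0.8, 4.3]
grip_width: 0.021
gripper_force: 60.2
```

Foot touches the floor. Easing up a touch and nudging it toward the end wall by feel.

Emit:
{"method": "step_arm", "body": {"rows": [[0, 0, 0.002, 0, 0, 0], [0.002, -0.0004, 0.002, 0, 0, 0], [0.004, -0.0008, 0.002, 0, 0, 0], [0.005, -0.001, 0.002, 0, 0, 0]]}}

```text
clock: 14.53
tcp_pos: [0.6309, -0.0888, 0.0912]
orientation: [3.127, -0.305, 0.001]
contact_force: [-0.2, -0.1, -0.4]
grip_width: 0.0208
gripper_force: 59.7
```

Emit:
{"method": "step_arm", "body": {"rows": [[0.001, 0, 0, 0, 0, 0], [0.002, 0, 0, 0, 0, 0], [0.002, 0, 0, 0, 0, 0]]}}

```text
clock: 14.78
tcp_pos: [0.6315, -0.0888, 0.0911]
orientation: [-3.127, 0.306, 0.001]
contact_force: [-1.6, -0.4, 1.5]
grip_width: 0.0206
gripper_force: 60.0
```

Emit:
{"method": "step_arm", "body": {"rows": [[0.001, 0, 0, 0, 0, 0], [0.002, 0, 0, 0, 0, 0], [0.002, 0, 0, 0, 0, 0]]}}

```text
clock: 15.03
tcp_pos: [0.6317, -0.0889, 0.0911]
orientation: [-3.126, 0.306, 0.004]
contact_force: [-5.8, 0.7, 6.6]
grip_width: 0.0209
gripper_force: 60.5
```

Emit:
{"method": "step_arm", "body": {"rows": [[-0.002, 0, 0, 0, 0, 0], [-0.002, 0, 0, 0, 0, 0]]}}

```text
clock: 15.2
tcp_pos: [0.6316, -0.0888, 0.0911]
orientation: [3.127, -0.306, -0.0]
contact_force: [-2.6, -0.5, 2.7]
grip_width: 0.0207
gripper_force: 59.8
```

Emit:
{"method": "step_arm", "body": {"rows": [[0, 0, 0, 0, 0, 0], [0, 0, 0, 0, 0, 0], [0, 0, 0, 0, 0, 0], [0, 0, 0, 0, 0, 0]], "jaw": 0.5}}

```text
clock: 15.53
tcp_pos: [0.6322, -0.0888, 0.0911]
orientation: [3.127, -0.305, 0.001]
contact_force: [-0.7, 0.6, 0.0]
grip_width: 0.0429
gripper_force: 0.0
```

Emit:
{"method": "step_arm", "body": {"rows": [[0, 0, 0.02, 0, 0, 0], [0, 0, 0.06, 0, 0, 0], [0, 0, 0.12, 0, 0, 0], [0, 0, 0.18, 0, 0, 0]]}}

```text
clock: 15.87
tcp_pos: [0.6312, -0.0889, 0.2005]
orientation: [3.126, -0.306, -0.002]
contact_force: [0.5, -0.1, -0.4]
grip_width: 0.0427
gripper_force: 0.0
```

Run:
```python
from h import *
import pickle
o=r.get_obs();im=eyes.grab_frame('wrist');pickle.dump((o,im),open('w8.pkl','wb'));c=cam('wrist',o)
print(o['clock'],o['tcp_pos'],sv(o['tcp_pos']),o['contact_force'])
# brightness profile along s at several v (ray to z=.063), 1 mm steps
for v in (.065,.075,.085,.1,.115):
    print(v)
    for s0 in (.604,):
        row=[]
        for s in np.arange(.600,.652,.001):
            X=np.r_[s*U+v*V,.063];p=np.rint(proj(c,X)).astype(int)
            q=im[p[1],p[0]-2:p[0]+3].mean(0); row.append("%d%s"%(q.mean(),"o" if q[0]-q[2]>50 else ""))
        print(" ".join(row))
```

```text
15.8667 [ 0.6312 -0.0889  0.2005] [0.6365 0.0343] [ 0.5151 -0.0571 -0.3607]
0.065
64o 68o 63o 57o 48o 38o 39 55 65 71 81 89 93 96 94 97 92 92 81 69 57 40 36 36 34 33 33 41 49 83 91 100 99 102 100 103 106 123 143 166 183 191 194 191 173 155 137 144 165 180 183 187 188
0.075
76o 73o 69o 59o 46o 41o 43 54 65 74 82 90 96 95 95 97 95 91 80 68 54 41 34 34 34 33 33 39 49 69 83 94 103 102 103 103 107 124 145 167 184 190 192 192 176 153 136 144 163 179 187 185 189
0.085
87o 80o 72o 60o 48o 39o 43 51 67 78 85 89 89 95 95 96 97 88 80 68 51 38 35 34 35 35 35 38 50 70 84 95 99 104 106 105 108 125 146 164 184 192 198 192 177 154 139 145 165 181 187 188 187
0.1
62o 68o 69o 60o 49o 42o 46 56 67 80 80 87 94 93 97 97 95 87 77 64 49 39 34 34 37 35 36 35 56 69 85 96 100 103 107 107 113 126 145 164 184 193 197 194 180 156 139 146 168 181 188 190 188
0.115
80o 77o 75o 61o 49o 44o 50 60 60 60 64 67 58 54 52 57 52 47 38 38 37 37 37 36 38 36 37 42 55 72 86 97 103 105 108 110 108 125 148 166 185 197 197 195 181 156 141 151 169 184 189 191 193
```

Both plates stand upright. The image frame puts spacer_a's top at s .608–.619 and spacer_b's at .6285–.638, leaving a slot centred near .6235. Next is the wedge.

Emit:
{"method": "step_arm", "body": {"rows": [[-0.03, -0.04, 0.02, 0, 0, 0.015], [-0.06, -0.08, 0.02, 0, 0, 0.03], [-0.09, -0.12, 0.02, 0, 0, 0.045], [-0.12, -0.16, 0.02, 0, 0, 0.06], [-0.14, -0.18, 0.02, 0, 0, 0.075]], "jaw": 0.2}}

```text
clock: 16.33
tcp_pos: [0.5456, -0.2007, 0.2123]
orientation: [3.139, 0.061, 0.002]
contact_force: [-0.5, -0.3, 0.6]
grip_width: 0.0684
gripper_force: 0.0
```

Emit:
{"method": "step_arm", "body": {"rows": [[-0.03, -0.04, 0, 0, 0, 0.015], [-0.06, -0.08, 0, 0, 0, 0.03], [-0.09, -0.12, 0, 0, 0, 0.045], [-0.12, -0.16, 0, 0, 0, 0.06], [-0.128, -0.173, 0, 0, 0, 0.068]]}}

```text
clock: 16.75
tcp_pos: [0.4672, -0.3053, 0.2124]
orientation: [3.115, 0.392, 0.0]
contact_force: [-0.2, 0.2, -0.3]
grip_width: 0.0685
gripper_force: 0.0
```

Emit:
{"method": "step_arm", "body": {"rows": [[0, 0, 0, 0, 0, 0], [0, 0, 0, 0, 0, 0], [0, 0, 0, 0, 0, 0]]}}

```text
clock: 17.0
tcp_pos: [0.4721, -0.2995, 0.2113]
orientation: [-3.116, -0.4, -0.001]
contact_force: [-0.6, 0.0, -0.6]
grip_width: 0.0683
gripper_force: 0.0
```

Run:
```python
from h import *
import pickle
o=r.get_obs();im=eyes.grab_frame('wrist');pickle.dump((o,im),open('w9.pkl','wb'));c=cam('wrist',o)
print(o['clock'],o['tcp_pos'],o['grip_width'],np.degrees(2*np.arctan(o['orientation'][1]/o['orientation'][0])))
t=np.radians(14.5);X=np.array([np.cos(t),np.sin(t)]);Y=np.array([-X[1],X[0]]);C=np.array([.4705,-.3005])
for nm,D,E in(("x",X,Y),("y",Y,X)):
  for off in (-.004,.004):
    print(nm,off," ".join(str(int(im[p[1]-1:p[1]+2,p[0]-1:p[0]+2].mean())) for p in [np.rint(proj(c,np.r_[C+D*k+E*off,.144])).astype(int) for k in np.arange(-.026,.0261,.002)]))
```

```text
17.0 [ 0.4721 -0.2995  0.2113] 0.06827429487391584 14.629408159685326
x -0.004 130 157 160 175 176 175 176 177 175 97 34 34 35 33 33 33 33 40 42 30 31 32 33 33 33 34 36
x 0.004 159 158 163 175 175 176 177 178 176 90 34 40 42 34 34 38 45 57 43 33 35 32 34 33 34 34 38
y -0.004 54 54 55 55 56 44 33 31 33 31 31 34 33 34 34 40 61 41 33 37 36 49 59 59 60 60 59
y 0.004 122 110 127 143 152 101 31 33 34 33 32 33 33 32 35 38 44 38 35 34 47 125 180 180 180 180 178
```

Emit:
{"method": "step_arm", "body": {"rows": [[-0.002, -0.002, -0.05, 0, 0, 0], [-0.002, -0.002, -0.1, 0, 0, 0], [-0.002, -0.002, -0.15, 0, 0, 0], [-0.002, -0.002, -0.15, 0, 0, 0]]}}

```text
clock: 17.38
tcp_pos: [0.468, -0.2982, 0.1163]
orientation: [-3.111, -0.402, 0.011]
contact_force: [-0.8, 0.4, 0.5]
grip_width: 0.0684
gripper_force: 0.0
```

Emit:
{"method": "step_arm", "body": {"rows": [[0, 0, 0, 0, 0, 0], [0, 0, 0, 0, 0, 0], [0, 0, 0, 0, 0, 0], [0, 0, 0, 0, 0, 0], [0, 0, 0, 0, 0, 0]], "jaw": 1, "squeeze": 90}}

```text
clock: 17.8
tcp_pos: [0.4711, -0.3024, 0.123]
orientation: [3.115, 0.399, 0.005]
contact_force: [-0.4, 0.3, 6.1]
grip_width: 0.0309
gripper_force: 88.9
```

Emit:
{"method": "step_arm", "body": {"rows": [[0, 0, 0, 0, 0, 0], [0, 0, 0, 0, 0, 0]]}}

```text
clock: 17.97
tcp_pos: [0.4711, -0.3024, 0.123]
orientation: [3.115, 0.398, 0.005]
contact_force: [0.3, 1.3, 7.4]
grip_width: 0.0311
gripper_force: 89.0
```

Emit:
{"method": "step_arm", "body": {"rows": [[0, 0, 0.05, 0, 0, 0], [0, 0, 0.1, 0, 0, 0], [0, 0, 0.15, 0, 0, 0], [0, 0, 0.2, 0, 0, 0], [0, 0, 0.215, 0, 0, 0]]}}

```text
clock: 18.38
tcp_pos: [0.4713, -0.3034, 0.2551]
orientation: [3.113, 0.397, 0.01]
contact_force: [0.9, -0.8, -0.5]
grip_width: 0.0307
gripper_force: 90.1
```

Emit:
{"method": "step_arm", "body": {"rows": [[0.026, 0.044, 0, 0, 0, -0.014], [0.052, 0.088, 0, 0, 0, -0.028], [0.078, 0.132, 0, 0, 0, -0.043], [0.104, 0.176, 0, 0, 0, -0.057], [0.13, 0.219, 0, 0, 0, -0.071]]}}

```text
clock: 18.8
tcp_pos: [0.5481, -0.1688, 0.2501]
orientation: [-3.141, -0.046, -0.0]
contact_force: [0.7, 0.1, -1.7]
grip_width: 0.0307
gripper_force: 90.1
```

Emit:
{"method": "step_arm", "body": {"rows": [[0.026, 0.044, 0, 0, 0, -0.014], [0.052, 0.088, 0, 0, 0, -0.028], [0.078, 0.132, 0, 0, 0, -0.043], [0.104, 0.176, 0, 0, 0, -0.057], [0.131, 0.219, 0, 0, 0, -0.072]]}}

```text
clock: 19.22
tcp_pos: [0.6266, -0.0373, 0.2499]
orientation: [-3.126, 0.308, 0.001]
contact_force: [0.6, -0.1, -0.1]
grip_width: 0.031
gripper_force: 90.1
```

Emit:
{"method": "step_arm", "body": {"rows": [[0, 0, -0.03, 0, 0, 0], [0, 0, -0.06, 0, 0, 0], [0, 0, -0.08, 0, 0, 0], [0, 0, -0.08, 0, 0, 0], [0, 0, -0.08, 0, 0, 0]]}}

```text
clock: 19.63
tcp_pos: [0.6258, -0.0395, 0.2018]
orientation: [3.126, -0.307, -0.002]
contact_force: [1.0, 0.2, -0.1]
grip_width: 0.0306
gripper_force: 90.1
```

Run:
```python
from h import *
import pickle
o=r.get_obs();im=eyes.grab_frame('wrist');pickle.dump((o,im),open('w10.pkl','wb'));c=cam('wrist',o)
cv2.imwrite('pics/w10.png',im[:,:,::-1])
print(o['clock'],o['tcp_pos'],sv(o['tcp_pos']),o['contact_force'],o['grip_width'],np.degrees(2*np.arctan(o['orientation'][1]/o['orientation'][0])))
zt=o['tcp_pos'][2]-.117;print("tip z",zt)
def prof(z,pts): return " ".join(str(int(im[p[1]-1:p[1]+2,p[0]-1:p[0]+2].mean())) for p in [np.rint(proj(c,np.r_[s*U+v*V,z])).astype(int) for s,v in pts])
for v in (.072,.082,.092): print("tip s@v",v,prof(zt,[(s,v) for s in np.arange(.612,.640,.001)]))
for s in (.620,.624): print("tip v",s,prof(zt,[(s,v) for v in np.arange(.046,.119,.002)]))
for v in (.045,.05,.055,.115): print("plates",v,prof(.063,[(s,v) for s in np.arange(.602,.650,.001)]))
```

```text
19.6333 [ 0.6258 -0.0395  0.2018] [0.6217 0.0817] [ 1.0075  0.2482 -0.1017] 0.03059410798213646 -11.21655909202638
tip z 0.08477283743032711
tip s@v 0.072 41 38 32 32 32 31 32 32 32 31 32 32 35 36 37 37 36 35 36 37 37 36 36 38 41 43 44 44 44
tip s@v 0.082 38 38 33 32 31 32 33 33 33 33 34 34 34 39 39 38 37 38 39 39 38 38 38 39 41 42 43 43 45
tip s@v 0.092 61 68 61 35 32 33 33 34 35 35 35 34 35 39 39 38 37 37 37 38 37 38 39 41 45 49 60 74 93
tip v 0.62 83 84 56 32 33 32 32 32 32 31 32 34 33 32 33 32 32 32 33 33 34 34 33 35 34 35 35 35 33 35 35 36 35 38 38 41 42
tip v 0.624 41 40 40 39 38 37 34 34 37 36 36 35 36 35 34 36 35 35 34 35 35 36 36 35 36 39 43 47 49 50 49 50 41 42 44 44 43
plates 0.045 38 40 40 40 37 36 33 34 44 64 82 84 70 51 41 37 40 40 39 38 37 36 37 36 37 36 38 38 36 36 39 39 40 41 41 40 43 54 77 100 115 120 120 120 113 103 138 182 214
plates 0.05 40 40 40 39 36 34 31 33 32 33 33 32 32 33 36 38 39 40 39 38 36 35 36 36 37 35 36 36 38 40 41 42 41 43 44 44 46 57 78 101 116 122 121 120 114 112 167 204 223
plates 0.055 38 39 40 40 36 33 32 33 33 33 32 32 31 32 33 34 35 37 38 37 36 35 36 36 36 35 36 36 39 40 42 44 44 45 45 45 48 59 80 106 137 163 181 185 172 156 180 209 223
plates 0.115 43 43 42 41 39 37 37 36 36 36 36 38 38 38 40 42 43 43 41 41 39 39 39 39 39 40 41 51 69 91 104 111 114 117 120 123 115 118 143 178 204 212 215 212 194 165 151 166 190
```

Emit:
{"method": "step_arm", "body": {"rows": [[0.003, -0.0006, 0, 0, 0, 0], [0.003, -0.0006, -0.015, 0, 0, 0], [0.003, -0.0006, -0.03, 0, 0, 0], [0.003, -0.0006, -0.04, 0, 0, 0], [0.003, -0.0006, -0.04, 0, 0, 0]]}}

```text
clock: 20.1
tcp_pos: [0.627, -0.0391, 0.1762]
orientation: [3.126, -0.305, -0.005]
contact_force: [0.5, 0.1, -2.5]
grip_width: 0.0308
gripper_force: 90.1
```

Emit:
{"method": "step_arm", "body": {"rows": [[0, 0, -0.005, 0, 0, 0], [0, 0, -0.01, 0, 0, 0], [0, 0, -0.015, 0, 0, 0], [0, 0, -0.015, 0, 0, 0]]}}

```text
clock: 20.43
tcp_pos: [0.6279, -0.0393, 0.1685]
orientation: [3.127, -0.305, -0.001]
contact_force: [0.3, 0.9, -1.4]
grip_width: 0.0309
gripper_force: 90.1
```

The tip is 12 mm below the plate tops with no contact, so it is in the slot. Pressing on.

Emit:
{"method": "step_arm", "body": {"rows": [[0, 0, -0.004, 0, 0, 0], [0, 0, -0.008, 0, 0, 0], [0, 0, -0.012, 0, 0, 0], [0, 0, -0.012, 0, 0, 0]]}}

```text
clock: 20.77
tcp_pos: [0.6279, -0.0393, 0.1613]
orientation: [3.127, -0.305, -0.001]
contact_force: [0.0, 0.3, -1.8]
grip_width: 0.0314
gripper_force: 90.1
```

Emit:
{"method": "step_arm", "body": {"rows": [[0, 0, -0.003, 0, 0, 0], [0, 0, -0.006, 0, 0, 0], [0, 0, -0.009, 0, 0, 0], [0, 0, -0.009, 0, 0, 0]]}}

```text
clock: 21.1
tcp_pos: [0.6276, -0.0393, 0.156]
orientation: [-3.127, 0.306, 0.002]
contact_force: [-0.7, 0.2, -1.2]
grip_width: 0.0308
gripper_force: 90.3
```

Emit:
{"method": "step_arm", "body": {"rows": [[0, 0, -0.003, 0, 0, 0], [0, 0, -0.006, 0, 0, 0], [0, 0, -0.006, 0, 0, 0]]}}

```text
clock: 21.35
tcp_pos: [0.6273, -0.0392, 0.1523]
orientation: [-3.127, 0.305, 0.003]
contact_force: [-3.9, 1.5, -1.0]
grip_width: 0.0304
gripper_force: 90.5
```

Emit:
{"method": "step_arm", "body": {"rows": [[0, 0, -0.002, 0, 0, 0], [0, 0, -0.004, 0, 0, 0], [0, 0, -0.004, 0, 0, 0]]}}

```text
clock: 21.6
tcp_pos: [0.6272, -0.0392, 0.1501]
orientation: [-3.126, 0.306, 0.004]
contact_force: [-5.7, 1.5, 1.3]
grip_width: 0.0307
gripper_force: 90.6
```

Emit:
{"method": "step_arm", "body": {"rows": [[-0.002, 0.0004, -0.001, 0, 0, 0], [-0.002, 0.0004, -0.003, 0, 0, 0], [-0.002, 0.0004, -0.003, 0, 0, 0]]}}

```text
clock: 21.85
tcp_pos: [0.6269, -0.0392, 0.1491]
orientation: [-3.126, 0.306, 0.0]
contact_force: [-5.7, -0.4, 5.2]
grip_width: 0.031
gripper_force: 91.3
```

Emit:
{"method": "step_arm", "body": {"rows": [[0, 0, -0.002, 0, 0, 0], [0, 0, -0.003, 0, 0, 0], [0, 0, -0.003, 0, 0, 0]]}}

```text
clock: 22.1
tcp_pos: [0.6271, -0.0393, 0.1486]
orientation: [-3.125, 0.306, -0.0]
contact_force: [-8.6, 1.3, 15.8]
grip_width: 0.031
gripper_force: 92.6
```

Jamming is felt: 16 N with the tip about 27 mm off the floor. I'll relieve the side force and press to a firm level.

Emit:
{"method": "step_arm", "body": {"rows": [[-0.002, 0.0004, 0, 0, 0, 0], [-0.002, 0.0004, -0.001, 0, 0, 0], [-0.002, 0.0004, -0.001, 0, 0, 0]]}}

```text
clock: 22.35
tcp_pos: [0.6268, -0.0392, 0.1486]
orientation: [-3.126, 0.306, -0.004]
contact_force: [-7.4, 1.9, 15.9]
grip_width: 0.031
gripper_force: 92.7
```

Emit:
{"method": "step_arm", "body": {"rows": [[0, 0, -0.001, 0, 0, 0], [0, 0, -0.001, 0, 0, 0], [0, 0, -0.001, 0, 0, 0]]}}

```text
clock: 22.6
tcp_pos: [0.6269, -0.0392, 0.1484]
orientation: [-3.125, 0.306, -0.004]
contact_force: [-8.4, 1.9, 19.7]
grip_width: 0.031
gripper_force: 93.1
```

Emit:
{"method": "step_arm", "body": {"rows": [[0, 0, 0, 0, 0, 0], [0, 0, 0, 0, 0, 0], [0, 0, 0, 0, 0, 0], [0, 0, 0, 0, 0, 0], [0, 0, 0, 0, 0, 0]]}}

```text
clock: 23.02
tcp_pos: [0.6269, -0.0393, 0.1484]
orientation: [-3.125, 0.306, -0.004]
contact_force: [-9.0, 1.9, 20.1]
grip_width: 0.0306
gripper_force: 93.1
```

Run:
```python
from h import *
o=r.get_obs();im=eyes.grab_frame('wrist');c=cam('wrist',o)
print(o['clock'],o['tcp_pos'],sv(o['tcp_pos']),o['contact_force'],o['moment'],o['grip_width'])
R_=R.from_rotvec(o['orientation']).as_matrix();print("tilt",np.degrees(np.arccos(-R_[2,2])))
def prof(z,pts): return " ".join(str(int(im[p[1]-1:p[1]+2,p[0]-1:p[0]+2].mean())) for p in [np.rint(proj(c,np.r_[s*U+v*V,z])).astype(int) for s,v in pts])
for v in (.03,.04,.118,.13): print("plates",v,prof(.063,[(s,v) for s in np.arange(.600,.650,.001)]))
```

```text
23.0167 [ 0.6269 -0.0393  0.1484] [0.6227 0.0822] [-9.0043  1.8882 20.1219] [ 0.4274  2.3993 -0.082 ] 0.030631757239261953
tilt 0.16369730214777747
plates 0.03 59 60 61 57 52 47 49 52 54 53 54 54 54 53 49 44 37 37 39 38 39 39 39 45 53 61 57 50 41 35 36 35 35 35 34 34 34 34 35 46 96 114 121 122 124 120 107 87 96 109 118
plates 0.04 14 23 36 45 48 46 46 51 52 53 52 54 51 44 37 33 34 33 33 34 33 34 33 32 30 32 33 33 33 31 33 35 34 35 35 36 35 36 38 48 70 115 120 121 123 120 108 88 96 110 120
plates 0.118 31 33 37 39 40 40 40 41 40 40 39 39 39 49 53 52 46 41 41 40 39 40 42 41 40 40 41 41 41 43 51 90 105 110 115 118 121 123 127 133 154 181 211 214 217 207 175 141 157 188 202
plates 0.13 40 40 39 38 37 38 39 40 42 42 41 40 39 41 42 44 44 43 41 40 40 42 42 42 43 43 44 43 41 44 52 92 106 113 114 120 123 126 130 135 155 182 213 216 220 209 178 143 158 189 204
```

Spacer_a now sits flush with the rack at s .605–.615 and spacer_b with the wall at .6305–.640. The wedge is held at 20 N, steady and upright. Handing in.

```bash
python3 -c "
from bench import r
print(r.hand_in())"
```

```text
the job is handed in; nothing more can be done
None
```

I handed the job in at about 23 s with both spacers in the roughly 36 mm gap and the wedge jammed between them, tip about 27 mm off the tray floor, still gripped and pressed down at about 20 N; no verdict came back.

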